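# Lay the kit carton down in the unpacking bay

## Robot

A 6-joint arm with a two-finger parallel gripper is mounted at the origin on the work surface. World frame = base frame: x ahead of the robot, y to its left, z up, the work surface at z = 0. Lengths are in m, angles in degrees, forces in N, time in s.
With the tool pointing down it reaches from about 0.4 to 0.825 m from the base axis. Payload 7 kg.
Tool frame: the origin (TCP) lies midway between the tips of the shut fingers; the grasp point (between the pads) lies r.tcp_to_grasp behind it (r.tcp_to_grasp is the distance from the TCP to the grasp point, in m); x points along the fingers, y is the direction in which the jaws open and shut, and the axes are right-handed (so a half turn about x gives the same grasp; the last joint's range is limited). The gripper opens to 88 mm and grips with 3 to 60 N. Pads are 19 mm wide; open, the fingers measure 130 mm over their backs; the gripper's body (78 mm by 193 mm) begins 47 mm behind the grasp point.
Start: joints at [81.137, 20.546, 0.682, 0, -70.136, -16.507], TCP at [0.289, 0.61, 0.227] pointing down, gripper open.
Joint ranges: [-176.03, 176.03], [-82.01, 121.73], [-58.28, 71.71], [-173.87, 95.51], [-174.79, -0.11], [-173.66, 173.66]. Speed limits (degrees/s): [136.94, 136.94, 172.46, 180, 180, 180].

## Interface

Orientations are given as [roll, pitch, yaw] about the fixed x, y, z axes, in that order (R = Rz(yaw) Ry(pitch) Rx(roll)).
In Python, from plant import r gives the robot as it stands.
- The arm moves only by the tool carry_out, never from a script. Its argument "moves" is a list of rows, each a list of 7 numbers: the shift along the world's x, y, z in mm, then the turn, a rotation vector about the world's x, y, z in rad, then the opening in per cent of the stroke, from 0 (shut) to 100 (fully open). In form: [[x, y, z, wx, wy, wz, claw], ...]. A call has 1 to 5 rows; each row is the pose to reach, as a shift and turn from the pose commanded when the call began; what a row does not reach only later rows make up. A row lasts 1/10 s, in which the tool goes at most 50 mm and 8.59 degrees, less where a joint would pass 70% of its speed; a pose out of reach is approached as far as the arm can. A call with a gripper value outside its range is refused whole. The fingers move at their own pace and stop on an object; "squeeze" is the grip in N (left out, the last holds). Time passes only in rows, so rows that repeat a pose let the fingers close. It gives the time, the measured TCP pose, the force and the opening at its end, in the units of the state.
- r.get_state(): the state, without advancing time (a new reading comes with each control period).
- r.capture(name): name is "scene" or "top"; returns the picture (480x640x3 uint8, blue, green, red); there is no depth.
- r.camera_params(name): a dict with "K" (3x3 intrinsics, pixels), "rvec" (rotation vector, rad) and "tvec" (3), from world to camera coordinates, as OpenCV has them. Camera axes: x right, y down, z forward; pixel columns grow to the right and rows downward; lengths in m; the calibration is good to about 2 mm. A picture is of the moment at which its call begins. camera_params takes no time and is no camera call.
- r.close_job(): hands the job in, once; it reports no verdict.
The state is a dict: "time_s": time; "joints": joint angles; "qd": joint speeds; "joint_torque": joint torques, N m; "tcp_pos": TCP position; "eef_rot": TCP orientation; "contact_force": force on the tool from outside, world axes, zero at the start; "moment": the same for the moment, N m; "gripper_width": finger opening in m.
Only numpy, scipy, OpenCV 4.12 (cv2) and the standard library are available. Lean on these libraries where they do the work, as an engineer would, in place of code of your own. Each camera call takes 0.05 s, during which the arm holds its last target. There are 200 camera calls.

## Task

The white kit carton with the green label stands on end astride the near edge of the yellow outline on the blue mat. Tip it over where it stands by pushing high on its label side, so that it drops flat inside the yellow outline with the label up, then push it along the mat until its far end is fully home against the aluminium stop, still inside the outline. Use only the outside of the fingers: do not grip or lift anything, and leave the orange-label carton and the other things where they are.

Things in the scene. Friction and masses are not known exactly. Their poses are not given: they have to be found in the camera images.
- bay: Blue bench mat, fixed, 3 mm thick (top at z = 0.003), with a flat rectangle of 10 mm yellow tape closed at one end by a raised aluminium stop. Origin on the table surface under the outline; x level along the outline to the stop, y across, z up. Inside of the outline: x -115 (near tape) to +105 mm (stop face), y -80 to +80 mm. The mat reaches x -220 to +200, y -250 to +250 mm.
- stop (a point): Middle of the face of the aluminium stop bar, at mat level (bay x = 105 mm). The bar is fixed, 180 mm long across the outline, 20 mm thick, and 25 mm high above the mat.
- near_line (a point): Middle of the inner edge of the yellow tape at the end opposite the stop (bay x = -115 mm), at mat level.
- carton: White kit carton, loose, rigid, closed, 0.15 to 0.31 kg: 45 mm deep (x), 100 mm wide (y), 150 mm tall (z). It starts standing on the mat, front edge of its foot 5 to 25 mm past the near tape. Origin: centre of its underside as it stands. x points out of the green-label face (the label wraps over the top end too), which looks away from the stop within 5 degrees.
- carton_mid (a point): Centre of the green-label carton. Pushed level on the label face 90 mm or more above the mat, the carton tips about its far bottom edge; past some 17 degrees it falls by itself, top end towards the stop, and lies label up (x up, z towards the stop), 45 mm high, some 40 to 70 mm short of the stop. Lying, it slides under a few newtons.
- foot_a (a point): Corner of the label face of the green-label carton, at the foot, +y side of the carton (lying: label-side corner at the end away from the stop).
- foot_b (a point): As foot_a, on the carton's -y side.
- top_a (a point): Corner of the label face of the green-label carton, at its top end, +y side of the carton (lying: upper corner at the end next to the stop).
- top_b (a point): As top_a, on the carton's -y side.
- spare_carton: The same size of white carton with an ORANGE label, standing at one side of the outline (bay y about +170 mm), 45 x 100 x 150 mm tall, loose; origin at the centre of its underside; a bystander, leave it standing.
- flux_tin: Round steel tin, 64 mm across, 32 mm tall, origin at the centre of its underside; on the mat, beside the yellow outline; a bystander, leave it alone.
- jar: Small round jar with black cap, 52 mm across, 65 mm tall, origin at the centre of its underside; on the mat, beside the yellow outline; a bystander, leave it alone.
- spool: Grey spool, 56 mm across, 40 mm tall, on its flat side, origin at the centre of its underside; on the mat, beside the yellow outline; a bystander, leave it alone.
- tweezers: Steel tweezers lying flat, 120 mm long (along its x), 6 mm high, origin at the middle of the underside; on the mat, beside the yellow outline; a bystander, leave it alone.
- board: Green circuit board with parts on it, 60 x 80 mm (x, y), 17 mm high, origin at the centre of its underside; on the mat, just beyond the stop; a bystander, leave it alone.
Mind the look-alikes: they are no part of the job. Leave any purple look-alike of the carton alone.

How it is judged:
By the outcome, as a careful person would: the job done as asked, in the order asked, and still so for the second after the job is handed in, with the robot touching nothing.
It also fails if it takes over 40 s, if anything falls off the work surface, if the arm or the gripper's body presses on something with over 40 N, if the wrist force passes 120 N, or if a joint passes its speed limit or range.

## Working session

There is one attempt and no reset: what is moved stays moved. The work goes in short steps, Python scripts to look and compute and a tool call to move; the robot and the scene stay as the last step left them, time stands still between calls to the robot, and variables do not carry over. Pictures are saved under pics/ and viewed, about 8 in all and at most 12, crops included, and the job is handed in when it is done.

Besides the shell and the picture viewer there is one more tool, called after "Request:" as a command line: name --pt "numbers of a row" for each row, then --argument value for the rest. carry_out: Moves the arm, as the interface text tells. Its arguments: {"type":"object","properties":{"moves":{"type":"array"},"squeeze":{"type":"number"}},"required":["moves"]}

```bash
mkdir -p pics; ls
cat > h.py <<'E'
import numpy as np, cv2
from plant import r
def cam(n):
    p=r.camera_params(n); return np.array(p["K"],float),cv2.Rodrigues(np.array(p["rvec"],float))[0],np.array(p["tvec"],float).ravel()
def ray(n,uv,z):
    K,R,t=cam(n); d=R.T@np.linalg.solve(K,[uv[0],uv[1],1]); c=-R.T@t
    return c+d*(z-c[2])/d[2]
def proj(n,X):
    K,R,t=cam(n); q=K@(R@np.array(X,float)+t); return q[:2]/q[2]
E
python3 - <<'E'
from h import *
for n in("scene","top"):
    im=r.capture(n); cv2.imwrite(f"pics/{n}0.png",im)
    K,R,t=cam(n); print(n,-R.T@t,R[2])
s=r.get_state(); print(s["tcp_pos"],s["eef_rot"],s["contact_force"],s["time_s"],r.tcp_to_grasp)
E
```

```text
pics
scene [ 0.94173935 -0.03511679  0.68309825] [-0.52997307  0.08967946 -0.84325924]
top [0.52914774 0.03843911 1.06894281] [ 0.05226118 -0.01310507 -0.99854746]
[0.28903432 0.60947597 0.22570707] [  95.74650385   89.91183329 -109.62854549] [0.21136111 0.18893619 0.09799481] 0.1 0.0188
```

View pics/scene0.png

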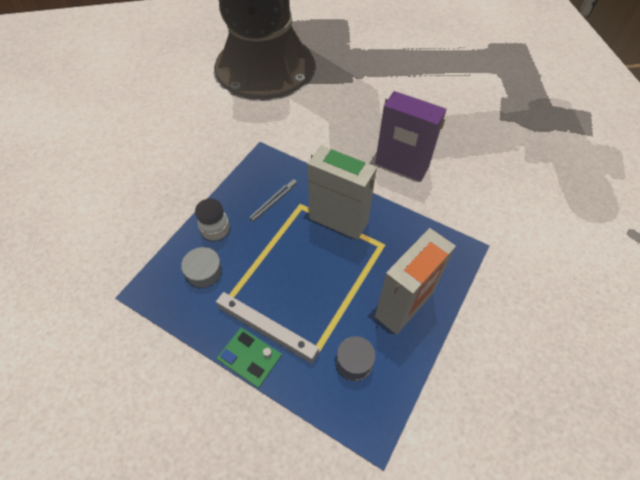

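View pics/top0.png

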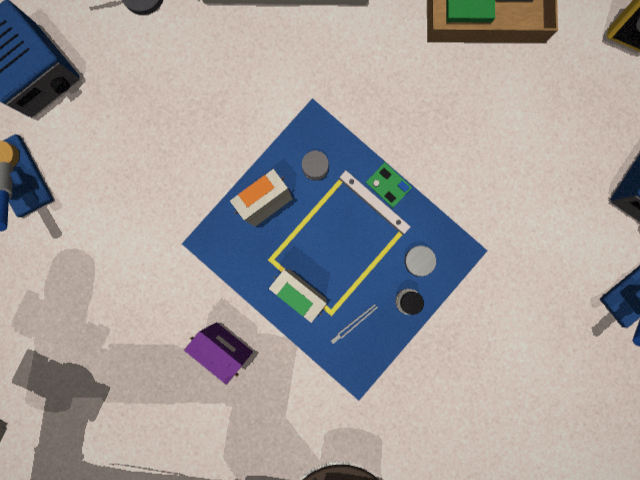

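The top view shows three candidates: the green-label carton at (297,297), the orange one at (260,195) and the purple look-alike at (220,352). I choose the green one at the near end of the yellow outline. The stop runs from (345,177) to (407,230). Next I measure.

Run:
```python
from h import *
im=cv2.imread("pics/top0.png"); hsv=cv2.cvtColor(im,cv2.COLOR_BGR2HSV)
m=cv2.inRange(hsv,(100,120,40),(125,255,255)); 
n,l,st,c=cv2.connectedComponentsWithStats(m); k=l[245,440] 
cs=max(cv2.findContours((l==k).astype(np.uint8),0,2)[0],key=cv2.contourArea)
h=cv2.convexHull(cs); q=cv2.approxPolyDP(h,12,True)[:,0]
P=np.array([ray("top",p,0.003)[:2] for p in q]); print("mat",q.tolist(),P.round(4).tolist(),np.linalg.norm(P-np.roll(P,1,0),axis=1))
# yellow
y=cv2.inRange(hsv,(22,120,100),(35,255,255)); y[:150]=0;y[330:]=0;y[:,:250]=0;y[:,450:]=0
hy=cv2.approxPolyDP(cv2.convexHull(cv2.findNonZero(y)),4,True)[:,0]
print("yel",hy.tolist(),[ray("top",p,0.003)[:2].round(4).tolist() for p in hy])
# green label
crop=im[255:335,255:345]; g=cv2.inRange(hsv,(45,100,60),(75,255,255)); g[:270]=0;g[330:]=0;g[:,:260]=0;g[:,340:]=0
hg=cv2.boxPoints(cv2.minAreaRect(cv2.findNonZero(g))); print("green",hg.tolist(),[ray("top",p,0.153)[:2].round(4).tolist() for p in hg])
w=cv2.inRange(hsv,(0,0,140),(40,60,255)); w|=g; k2=np.zeros_like(w);k2[265:325,262:335]=w[265:325,262:335]
n,l,st,c=cv2.connectedComponentsWithStats(k2); k2=(l==l[297,297]).astype(np.uint8)
cc=max(cv2.findContours(k2,0,2)[0],key=cv2.contourArea); b=cv2.boxPoints(cv2.minAreaRect(cc)); W=np.array([ray("top",p,0.153)[:2] for p in b])
print("top",b.tolist(),W.round(4).tolist(),np.linalg.norm(W-np.roll(W,1,0),axis=1), W.mean(0))
big=cv2.resize(im[160:340,250:430],None,fx=3.3,fy=3.3,interpolation=2)
for p in b: cv2.circle(big,tuple(int(v) for v in (p-[250,160])*3.3),3,(0,0,255),-1)
for p in hy: cv2.circle(big,tuple(int(v) for v in (p-[250,160])*3.3),3,(255,0,255),-1)
cv2.imwrite("pics/crop1.png",big)
```

```text
mat [[312, 99], [486, 250], [358, 399], [183, 244]] [[0.8925, 0.0626], [0.5661, -0.3099], [0.2532, -0.0352], [0.5785, 0.3356]] [0.41614557 0.4952613  0.41640568 0.4932203 ]
yel [[401, 234], [331, 315], [268, 260], [338, 180]] [[0.6002, -0.1281], [0.4284, 0.0215], [0.5446, 0.1553], [0.7162, 0.0065]]
green [[276.6585998535156, 294.9268493652344], [286.5122375488281, 282.6097717285156], [312.4878234863281, 303.3902893066406], [302.6341857910156, 315.7073669433594]] [[0.479, 0.1227], [0.5013, 0.1049], [0.4636, 0.0575], [0.4414, 0.0754]]
top [[268.1219482421875, 288.09759521484375], [283.43902587890625, 268.95123291015625], [326.0, 303.0], [310.68292236328125, 322.1463623046875]] [[0.4914, 0.1383], [0.5261, 0.1106], [0.4643, 0.033], [0.4297, 0.0608]] [0.09902638 0.04444076 0.09926273 0.04433377] [0.47788467 0.08565562]
```

View pics/crop1.png

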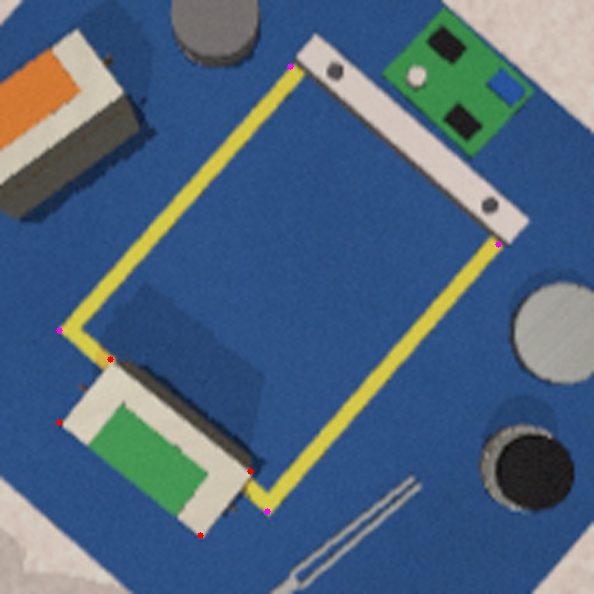

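The crop shows the red points sitting on the top corners of the green-label carton, with the label reaching the side away from the stop. The outline and stop are clear. Now I work out the tool turn and the clearance to the purple carton.

```bash
cat >> h.py <<'E'
from scipy.spatial.transform import Rotation as Ro
O=np.array([.5804,.0064]); YB=-41.1; a=np.radians(YB); ex=np.array([np.cos(a),np.sin(a)]); ey=np.array([-ex[1],ex[0]])
def bay(p): d=np.array(p)[:2]-O; return np.round(np.array([d@ex,d@ey])*1000,1)
def wor(x,y): return O+(x*ex+y*ey)/1000
def tool():
    s=r.get_state(); R=Ro.from_euler("xyz",s["eef_rot"],degrees=True).as_matrix(); return s,R
def go(x,y,z,yaw):
    """shift mm and turn to bay(x,y), z, tool y at yaw+90 (mod 180)"""
    s,R=tool(); p=np.array([*wor(x,y),z]); best=None
    for k in(0,180):
        ya=np.radians(yaw+90+k); Y=np.array([np.cos(ya),np.sin(ya),0]); X=np.array([0,0,-1.]); T=np.c_[X,Y,np.cross(X,Y)]
        v=Ro.from_matrix(T@R.T).as_rotvec()
        if best is None or np.linalg.norm(v)<np.linalg.norm(best): best=v
    print("t",round(s["time_s"],2),"tcp",np.round(s["tcp_pos"],4),"bay",bay(s["tcp_pos"]),"F",np.round(s["contact_force"],1))
    print("shift",((p-s["tcp_pos"])*1000).round(1),"turn",best.round(3),"joints",np.round(s["joints"],1))
E
python3 - <<'E'
from h import *
im=cv2.imread("pics/top0.png"); hsv=cv2.cvtColor(im,cv2.COLOR_BGR2HSV)
m=cv2.inRange(hsv,(130,80,70),(150,255,255)); m[:300]=0;m[:,300:]=0;m[400:]=0
b=cv2.boxPoints(cv2.minAreaRect(cv2.findNonZero(m)))
print("purple",b.round().tolist(),[bay(ray("top",p,.15)).tolist() for p in b])
c=(.4779,.0857); print("carton",bay(c))
go(-190,-6,.227,-38.5)
E
```

```text
purple [[183.0, 350.0], [199.0, 330.0], [242.0, 365.0], [226.0, 384.0]] [[-337.9, 83.0], [-292.8, 84.8], [-288.7, -14.8], [-333.7, -16.4]]
carton [-129.4   -7.6]
t 0.1 tcp [0.289  0.6095 0.2257] bay [-616.   262.9] F [0.2 0.2 0.1]
shift [ 144.2 -482.7    1.3] turn [ 0.001 -0.001 -0.229] joints [ 81.1  20.6   0.6  -0.  -70.1 -16.5]
```

Request:
carry_out --pt "14 -48 0 0 0 -0.05 45" --pt "28 -96 0 0 0 -0.1 45" --pt "42 -144 0 0 0 -0.15 45" --pt "56 -192 0 0 0 -0.2 45" --pt "70 -238 0 0 0 -0.229 45"

```text
time_s: 0.6
tcp_pos: [0.3592, 0.3696, 0.2263]
eef_rot: [98.1, 90.0, -120.4]
contact_force: [1.2, -0.3, 0.4]
gripper_width: 0.0532
```

Request:
carry_out --pt "14 -47 0 0 0 0 45" --pt "28 -94 0 0 0 0 45" --pt "42 -141 0 0 0 0 45" --pt "56 -188 0 0 0 0 45" --pt "74 -244 0 0 0 0 45"

```text
time_s: 1.1
tcp_pos: [0.4304, 0.1343, 0.2267]
eef_rot: [-86.3, 90.0, 55.3]
contact_force: [0.8, 0.7, 0.5]
gripper_width: 0.0394
```

Run:
```python
from h import *
go(-190,-8,.117,-38.5)
s,R=tool();print(R.round(3).tolist(),s["gripper_width"])
```

```text
t 1.1 tcp [0.4304 0.1343 0.2267] bay [-197.2   -2.2] F [0.8 0.7 0.5]
shift [   1.6   -9.1 -109.7] turn [-0.     0.    -0.001] joints [ 42.5  -1.2 -26.1  -0.  -65.    9. ]
[[0.0, -0.622, -0.783], [0.0, -0.783, 0.622], [-1.0, -0.001, 0.0]] 0.0394088656441364
```

Request:
carry_out --pt "0 0 -40 0 0 0 45" --pt "0 0 -80 0 0 0 45" --pt "0 0 -109 0 0 0 45" --pt "0 0 -109 0 0 0 45"

```text
time_s: 1.5
tcp_pos: [0.4281, 0.1341, 0.1142]
eef_rot: [74.3, 89.6, -144.3]
contact_force: [-0.0, 0.1, 0.0]
gripper_width: 0.0397
```

Run:
```python
from h import *
go(-166,-8,.117,-38.5)
cv2.imwrite("pics/s1.png",r.capture("scene"))
```

```text
t 1.5 tcp [0.4281 0.1341 0.1142] bay [-198.8   -3.9] F [-0.   0.1  0. ]
shift [ 22.  -24.6   2.8] turn [ 0.004 -0.006  0.001] joints [ 42.7   5.7 -35.5  -0.1 -49.3   8.8]
```

View pics/s1.png

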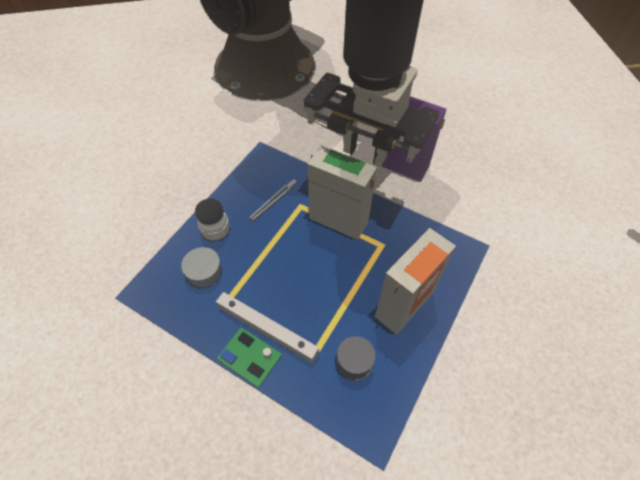

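The scene view shows the fingers behind the label face at (342,150), clear of the purple carton behind them at (430,110). Now I approach and push.

Request:
carry_out --pt "10 -11 0 0 0 0 45" --pt "18 -19 0 0 0 0 45" --pt "22 -22 0 0 0 0 45" --pt "26 -25 0 0 0 0 45" --pt "30 -28 0 0 0 0 45"

```text
time_s: 2.05
tcp_pos: [0.461, 0.1083, 0.1181]
eef_rot: [-101.8, 90.0, 39.7]
contact_force: [-0.6, -0.2, -0.3]
gripper_width: 0.0393
```

Request:
carry_out --pt "4 -3 0 0 0 0 45" --pt "8 -6 0 0 0 0 45" --pt "12 -9 0 0 0 0 45"

```text
time_s: 2.35
tcp_pos: [0.4728, 0.0991, 0.1176]
eef_rot: [83.3, 90.0, -135.2]
contact_force: [0.2, 0.6, -0.2]
gripper_width: 0.0392
```

Run:
```python
from h import *
go(-120,-5,.117,-38.5)
```

```text
t 2.35 tcp [0.4728 0.0991 0.1176] bay [-142.    -0.9] F [ 0.2  0.6 -0.2]
shift [ 13.9 -17.6  -0.6] turn [ 0. -0. -0.] joints [ 35.2   8.5 -31.6   0.  -50.   16.3]
```

Request:
carry_out --pt "4 -4 0 0 0 0 45" --pt "8 -8 0 0 0 0 45" --pt "12 -12 0 0 0 0 45" --pt "16 -15 0 0 0 0 45" --pt "20 -18 0 0 0 0 45"

```text
time_s: 2.85
tcp_pos: [0.4929, 0.0809, 0.1175]
eef_rot: [71.2, 90.0, -147.3]
contact_force: [0.8, -0.1, -0.3]
gripper_width: 0.0392
```

Request:
carry_out --pt "0 0 0 0 0 0 45" --pt "0 0 0 0 0 0 45" --pt "0 0 0 0 0 0 45" --pt "0 0 0 0 0 0 45"

```text
time_s: 3.25
tcp_pos: [0.4924, 0.0814, 0.1176]
eef_rot: [-92.6, 90.0, 48.9]
contact_force: [-0.1, -0.2, -0.4]
gripper_width: 0.0394
```

Run:
```python
from h import *
go(-140,-5,.117,YB)
cv2.imwrite("pics/s2.png",r.capture("scene"))
```

```text
t 3.25 tcp [0.4924 0.0814 0.1176] bay [-115.6   -1.3] F [-0.1 -0.2 -0.4]
shift [-20.8  13.3  -0.6] turn [-0.     0.    -0.046] joints [ 32.    9.9 -29.7  -0.  -50.4  19.5]
```

View pics/s2.png

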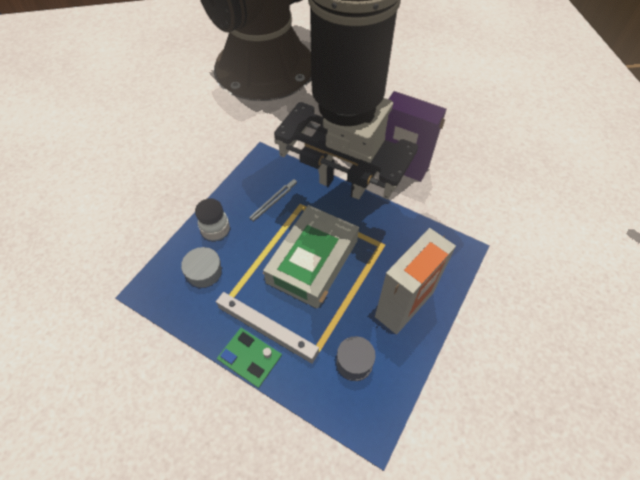

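The carton lies flat with the label up at (310,255), inside the outline and short of the stop. I back off and align with the bay, then lower the fingers.

Request:
carry_out --pt "-12 8 0 0 0 -0.02 45" --pt "-26 18 0 0 0 -0.046 45" --pt "-30 20 0 0 0 -0.046 45" --pt "-30 20 0 0 0 -0.046 45"

```text
time_s: 3.7
tcp_pos: [0.4623, 0.1016, 0.1178]
eef_rot: [-105.1, 90.0, 33.9]
contact_force: [-0.5, -0.1, -0.0]
gripper_width: 0.0394
```

Run:
```python
from h import *
im=r.capture("top"); cv2.imwrite("pics/t2.png",im)
hsv=cv2.cvtColor(im,cv2.COLOR_BGR2HSV)
w=cv2.inRange(hsv,(0,0,130),(45,70,255))|cv2.inRange(hsv,(45,80,50),(80,255,255))
# keep inside outline
poly=np.array([proj("top",[*wor(x,y),.048]) for x,y in((-130,-78),(-130,78),(80,78),(80,-78))],np.int32)
k=np.zeros_like(w);cv2.fillPoly(k,[poly],255);w&=k
c=max(cv2.findContours(w,0,2)[0],key=cv2.contourArea); b=cv2.boxPoints(cv2.minAreaRect(c))
B=np.array([bay(ray("top",p,.048)) for p in b]);print("carton top corners bay",B.tolist(),B.mean(0))
big=cv2.resize(im[160:340,230:430],None,fx=3,fy=3,interpolation=2)
for p in b: cv2.circle(big,tuple(int(v) for v in (p-[230,160])*3),3,(0,0,255),-1)
cv2.imwrite("pics/t2c.png",big); go(-145,-4,.022,YB)
```

```text
carton top corners bay [[-106.9, 43.2], [42.4, 49.9], [46.5, -49.9], [-102.5, -56.0]] [-30.125  -3.2  ]
t 3.75 tcp [0.4627 0.1015 0.1178] bay [-151.2   -5.7] F [ 0.3  0.  -0.5]
shift [  5.8  -2.8 -95.8] turn [-0.     0.001 -0.001] joints [ 36.3   7.5 -32.7   0.  -49.7  12.7]
```

View pics/t2c.png

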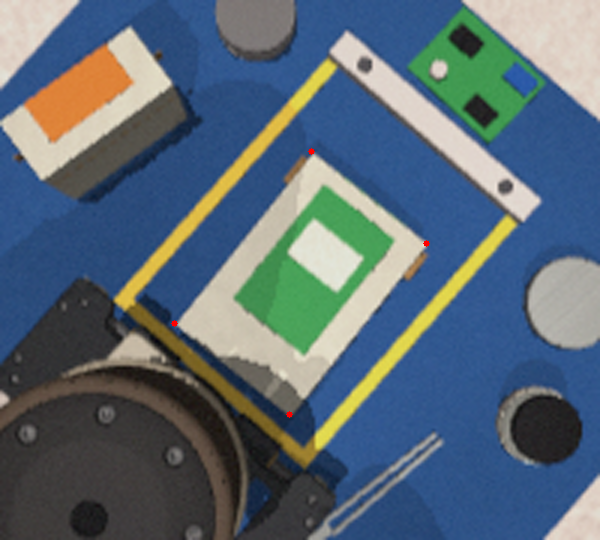

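The top view shows the carton flat, its corners matching the red points: near end at bay x≈-105, far end ≈+44, turned about 2.5°. The bystanders are untouched. I lower behind the foot end.

Request:
carry_out --pt "0 0 -40 0 0 0 45" --pt "0 0 -75 0 0 0 45" --pt "0 0 -92 0 0 0 45" --pt "0 0 -95 0 0 0 45" --pt "0 0 -95 0 0 0 45"

```text
time_s: 4.25
tcp_pos: [0.4628, 0.101, 0.0224]
eef_rot: [88.2, 89.9, -132.9]
contact_force: [0.7, 0.2, 1.3]
gripper_width: 0.0392
```

Run:
```python
from h import *
go(-115,-6,.022,YB)
```

```text
t 4.25 tcp [0.4628 0.101  0.0224] bay [-150.8   -6. ] F [0.7 0.2 1.3]
shift [ 26.9 -23.6  -0.4] turn [ 0.001 -0.001  0.   ] joints [ 36.2  15.8 -38.6   0.  -35.6  12.7]
```

Request:
carry_out --pt "9 -8 0 0 0 0 45" --pt "18 -16 0 0 0 0 45" --pt "25 -22 0 0 0 0 45" --pt "30 -26 0 0 0 0 45" --pt "35 -30.5 0 0 0 0 45"

```text
time_s: 4.75
tcp_pos: [0.4982, 0.0703, 0.0229]
eef_rot: [-102.2, 90.0, 36.6]
contact_force: [-1.1, 1.3, 1.1]
gripper_width: 0.0393
```

Request:
carry_out --pt "5 -4.4 0 0 0 0 45" --pt "10 -8.7 0 0 0 0 45" --pt "15 -13.1 0 0 0 0 45" --pt "20 -17.4 0 0 0 0 45" --pt "25 -21.8 0 0 0 0 45"

```text
time_s: 5.25
tcp_pos: [0.5229, 0.0486, 0.0225]
eef_rot: [64.6, 90.0, -156.5]
contact_force: [-1.7, 1.5, 1.4]
gripper_width: 0.0394
```

Run:
```python
from h import *
go(-55,-6,.022,YB)
```

```text
t 5.25 tcp [0.5229 0.0486 0.0225] bay [-71.1  -6. ] F [-1.7  1.5  1.4]
shift [ 12.1 -10.6  -0.5] turn [ 0. -0.  0.] joints [ 26.7  19.7 -32.2  -0.  -38.1  22.1]
```

Request:
carry_out --pt "2.3 -2 0 0 0 0 45" --pt "4.5 -3.9 0 0 0 0 45" --pt "6.8 -5.9 0 0 0 0 45" --pt "9 -7.8 0 0 0 0 45" --pt "10.5 -9.2 0 0 0 0 45"

```text
time_s: 5.75
tcp_pos: [0.5331, 0.0396, 0.0225]
eef_rot: [79.4, 90.0, -141.8]
contact_force: [-1.6, 1.7, -0.9]
gripper_width: 0.039
```

Request:
carry_out --pt "0.8 -0.7 0 0 0 0 45" --pt "1.5 -1.3 0 0 0 0 45"

```text
time_s: 5.95
tcp_pos: [0.5339, 0.0389, 0.0225]
eef_rot: [7.5, 89.9, 146.3]
contact_force: [-7.2, 9.6, 6.0]
gripper_width: 0.0395
```

Request:
carry_out --pt "0.8 -0.7 0 0 0 0 45" --pt "1.5 -1.3 0 0 0 0 45"

```text
time_s: 6.15
tcp_pos: [0.534, 0.0388, 0.0225]
eef_rot: [7.2, 89.8, 146.0]
contact_force: [-17.5, 20.3, 13.4]
gripper_width: 0.0396
```

The force rose to about 27 N while the TCP stood still, so the carton is against the stop. I back off and look.

Request:
carry_out --pt "-4 3.5 0 0 0 0 45" --pt "-12 10.5 0 0 0 0 45" --pt "-30 26 0 0 0 0 45" --pt "-52 46 20 0 0 0 45" --pt "-66 58 60 0 0 0 45"

```text
time_s: 6.65
tcp_pos: [0.4667, 0.0946, 0.0806]
eef_rot: [73.0, 89.6, -148.1]
contact_force: [1.0, 0.9, 0.5]
gripper_width: 0.0391
```

Request:
carry_out --pt "-10 9 40 0 0 0 45" --pt "-15 13 85 0 0 0 45" --pt "-15 13 130 0 0 0 45" --pt "-15 13 130 0 0 0 45"

```text
time_s: 7.05
tcp_pos: [0.4578, 0.1099, 0.2191]
eef_rot: [-113.1, 89.3, 25.9]
contact_force: [-0.1, 0.7, -0.7]
gripper_width: 0.0396
```

Run:
```python
from h import *
im=r.capture("top"); s=r.capture("scene"); hsv=cv2.cvtColor(im,cv2.COLOR_BGR2HSV)
w=cv2.inRange(hsv,(0,0,130),(45,70,255))|cv2.inRange(hsv,(45,80,50),(80,255,255))
poly=np.array([proj("top",[*wor(x,y),.048]) for x,y in((-80,-78),(-80,78),(103,78),(103,-78))],np.int32)
k=np.zeros_like(w);cv2.fillPoly(k,[poly],255);w&=k
c=max(cv2.findContours(w,0,2)[0],key=cv2.contourArea); b=cv2.boxPoints(cv2.minAreaRect(c))
B=np.array([bay(ray("top",p,.048)) for p in b]);print(B.tolist(),B.mean(0))
A=cv2.resize(im[160:340,230:430],None,fx=2,fy=2,interpolation=2); S=cv2.resize(s[180:380,190:400],(400,360),interpolation=2)
cv2.imwrite("pics/end.png",np.hstack([A,S])); go(-190,-6,.2,YB)
```

```text
[[-45.4, 78.6], [104.4, 79.0], [103.7, -76.8], [-45.5, -76.1]] [29.3    1.175]
t 7.15 tcp [0.4551 0.1086 0.2138] bay [-161.6   -5.3] F [-0.9 -0.4 -1.5]
shift [-21.9  18.2 -13.8] turn [-0.002  0.003  0.   ] joints [ 37.6   1.1 -25.6   0.  -63.1  11.3]
```

View pics/end.png

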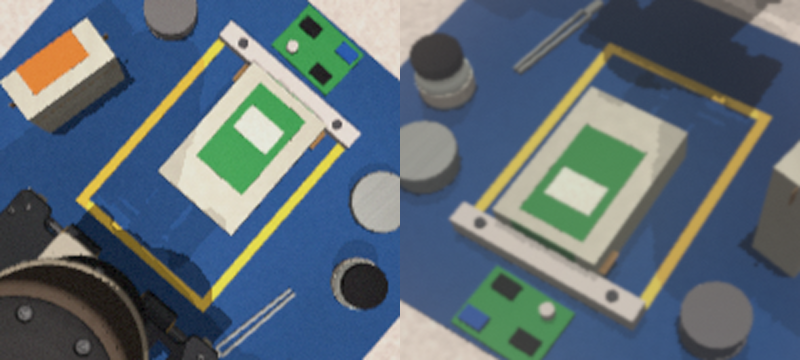

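The mask merged with the stop bar, so its y extents are invalid. I recheck squareness on a mask cut before the stop.

Run:
```python
from h import *
im=r.capture("top"); hsv=cv2.cvtColor(im,cv2.COLOR_BGR2HSV)
w=cv2.inRange(hsv,(0,0,130),(45,70,255))|cv2.inRange(hsv,(45,80,50),(80,255,255))
poly=np.array([proj("top",[*wor(x,y),.048]) for x,y in((-80,-72),(-80,72),(82,72),(82,-72))],np.int32)
k=np.zeros_like(w);cv2.fillPoly(k,[poly],255);w&=k
c=max(cv2.findContours(w,0,2)[0],key=cv2.contourArea)[:,0]
P=np.array([bay(ray("top",p,.048)) for p in c])
for lo,hi in((-40,-25),(-20,0),(0,20),(20,40)):
    q=P[(P[:,1]>lo)&(P[:,1]<hi)&(P[:,0]<0)]; print("near edge y",lo,hi,q[:,0].mean().round(1))
for lo,hi in((-30,0),(0,30),(30,60),(60,75)):
    q=P[(P[:,0]>lo)&(P[:,0]<hi)]; print("sides x",lo,hi,[q[(q[:,1]*s>20)][:,1].mean().round(1) for s in(1,-1)])
```

```text
near edge y -40 -25 nan
near edge y -20 0 -44.3
near edge y 0 20 -45.7
near edge y 20 40 -44.7
sides x -30 0 [np.float64(41.5), np.float64(-56.0)]
sides x 0 30 [np.float64(41.4), np.float64(-55.9)]
sides x 30 60 [np.float64(41.7), np.float64(-55.8)]
sides x 60 75 [np.float64(41.7), np.float64(-56.2)]<stdin>:9: RuntimeWarning: Mean of empty slice.
  ret = ret.dtype.type(ret / rcount)
```

Square to within 0.2°, with the near end at x≈-45 (so the far end is at 105) and y from -56 to +42. That is home and inside the outline, so I hand it in.

```bash
python3 -c "
from plant import r
print(r.close_job())"
```

```text
the job is handed in; nothing more can be done
None
```

The green-label carton is flat, label up, inside the yellow outline, with its far end against the aluminium stop. I handed the job in at about 7.2 s of robot time. I tipped it by pushing at about 117 mm height on its label side, then pushed its foot end square with the outside of both fingers. Nothing was gripped or lifted.

**Against the stop:** the push force rose to about 27 N while the tool stood still. The foot end measures at bay x ≈ -45 mm, which puts the far end at the stop face (105 mm).

**Inside the outline:** the sides lie at y ≈ -56 and +42 mm, square to within about 0.2°. The arm was raised clear of everything.

**Other things:** in the last pictures the orange-label carton and the things around the outline look unmoved; I did not measure them. The purple carton was outside that last view; the tool stayed well clear of it.

**Checks that failed or disagreed:** my first final measurement merged the carton with the stop bar and gave a wrong width, so I repeated it with the stop cut out. In the repeat, one strip of the foot edge (y -40 to -25) gave no reading.

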